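# Line up the standards bottles by height

### The arm

A 6-joint arm with a two-finger parallel gripper is mounted at the origin on the work surface. World frame = base frame: x ahead of the robot, y to its left, z up, the work surface at z = 0. Lengths are in m, angles in rad, forces in N, time in s.
With the tool pointing down it reaches from about 0.4 to 0.825 m from the base axis. Payload 7 kg.
Tool frame: the origin (TCP) lies midway between the tips of the shut fingers; the grasp point (between the pads) lies 19 mm behind it (pinch_z is the z of the grasp point in the tool frame, in m); z points along the fingers, x is the direction in which the jaws open and shut, and the axes are right-handed (so a half turn about z gives the same grasp; the last joint's range is limited). The gripper opens to 88 mm and grips with 3 to 60 N. Pads are 19 mm wide; open, the fingers measure 130 mm over their backs; the gripper's body (78 mm by 193 mm) begins 47 mm behind the grasp point.
Start: joints at [1.506, 0.359, 0.012, 0, -1.224, -0.288], TCP at [0.233, 0.633, 0.227] pointing down, gripper open.
Joint ranges: [-3.07, 3.07], [-1.43, 2.12], [-1.02, 1.25], [-3.03, 1.67], [-3.05, -0], [-3.03, 3.03]. Speed limits (rad/s): [2.39, 2.39, 3.01, 3.14, 3.14, 3.14].

### API

Orientations are given as a unit quaternion [x, y, z, w].
In Python, from cell import * gives the robot as it stands.
- The arm moves only by the tool apply_moves, never from a script. Its argument "motion" is a list of rows, each a list of 3 entries, a list of its own where there are three numbers: the finger opening in mm, from 0 to 87.6, then the shift along the tool's x, y, z in mm, then the turn about the tool's z in degrees. A call has 1 to 12 rows; each row shifts and turns the commanded pose from where the row before left it, along the tool's axes as they then stand; what a row does not reach is not made up. A row lasts 1/8 s, in which the tool goes at most 62.5 mm and 10.7 degrees, less where a joint would pass 70% of its speed; a pose out of reach is approached as far as the arm can. A call is refused whole if a number of a shift passes 62.5 or a number of a turn 10.7, either way. A call with a gripper value outside its range is refused whole. The fingers move at their own pace and stop on an object; "force" is the grip in N (left out, the last holds). Time passes only in rows, so rows that do not move let the fingers close. It gives the time, the measured TCP pose, the force and the opening at its end, in the units of the state.
- get_state(): the state, without advancing time (a new reading comes with each control period).
- read_camera(name): name is "side" or "top" or "wrist"; returns a dict with "pixels" (384x512x3 uint8, red, green, blue), "fx", "fy", "cx", "cy" (pixels), "position" and "attitude" of the camera in the world. Camera axes: x right, y down, z forward; pixel columns grow to the right and rows downward; lengths in m; the calibration is good to about 2 mm. The wrist camera is an equidistant fisheye: a pixel r from the principal point sees the ray r / f radians off the axis. A picture is of the moment at which its call begins. There is no depth.
- sign_off(): hands the job in, once; it reports no verdict.
The state is a dict: "clock": time; "qpos": joint angles; "joint_vel": joint speeds; "joint_efforts": joint torques, N m; "tcp_pos": TCP position; "ee_rot": TCP orientation; "force": force on the tool from outside, world axes, zero at the start; "wrist_torque": the same for the moment, N m; "opening": opening from 0.0 (shut) to 1.0 (fully open).
Only numpy, scipy, OpenCV 4.12 (cv2) and the standard library are available. Lean on these libraries where they do the work, as an engineer would, in place of code of your own. Each camera call takes 0.05 s, during which the arm holds its last target.

### The job

Line up the four amber bottles on the tray by height, one upright in the middle of each round pad: the tallest on the pad beside the grey valve block, then each next shorter one, so that the shortest stands at the far end of the row. Set them down gently without dropping or tipping them over, and leave the glass beaker standing where it is.

Things in the scene. Friction and masses are not known exactly. Their poses are not given: they have to be found in the camera images.
- bottle_a_mid (a point): The second tallest of the four straight-sided round amber bottles with a white screw cap and a plain paper band: 50 mm in diameter all the way up, cap included, 108 mm tall, rigid and closed, 0.24 kg give or take a third. It starts upright on the bench. The point is its centre, half-way up (54 mm above its underside); z points up along the bottle.
- bottle_b_mid (a point): The shortest of the four straight-sided round amber bottles with a white screw cap and a plain paper band: 34 mm in diameter all the way up, cap included, 62 mm tall, rigid and closed, 0.07 kg give or take a third. It starts upright on the bench. The point is its centre, half-way up (31 mm above its underside); z points up along the bottle.
- bottle_c_mid (a point): The tallest of the four straight-sided round amber bottles with a white screw cap and a plain paper band: 58 mm in diameter all the way up, cap included, 134 mm tall, rigid and closed, 0.38 kg give or take a third. It starts upright on the bench. The point is its centre, half-way up (67 mm above its underside); z points up along the bottle.
- bottle_d_mid (a point): The third tallest (second shortest) of the four straight-sided round amber bottles with a white screw cap and a plain paper band: 42 mm in diameter all the way up, cap included, 84 mm tall, rigid and closed, 0.13 kg give or take a third. It starts upright on the bench. The point is its centre, half-way up (42 mm above its underside); z points up along the bottle.
- pad_1: Round grey pad, 68 mm wide, 3 mm thick, fixed on the aluminium tray; an end pad. The four are alike, in a straight row, 75 mm between centres. Origin: centre of its underside, 6 mm above the bench (its top is 9 mm above the bench). x: across the row, roughly away from the robot; y: along the row towards pad_1's end; z up.
- pad_2: Round grey pad, 68 mm wide, 3 mm thick, fixed on the aluminium tray; next to pad_1. The four are alike, in a straight row, 75 mm between centres. Origin: centre of its underside, 6 mm above the bench (its top is 9 mm above the bench). x: across the row, roughly away from the robot; y: along the row towards pad_1's end; z up.
- pad_3: Round grey pad, 68 mm wide, 3 mm thick, fixed on the aluminium tray; between pad_2 and pad_4. The four are alike, in a straight row, 75 mm between centres. Origin: centre of its underside, 6 mm above the bench (its top is 9 mm above the bench). x: across the row, roughly away from the robot; y: along the row towards pad_1's end; z up.
- pad_4: Round grey pad, 68 mm wide, 3 mm thick, fixed on the aluminium tray; the other end pad. The four are alike, in a straight row, 75 mm between centres. Origin: centre of its underside, 6 mm above the bench (its top is 9 mm above the bench). x: across the row, roughly away from the robot; y: along the row towards pad_1's end; z up.
- valve_block: Grey block with three steel tube fittings on top, 70 mm across the row, 36 mm along it, 65 mm tall with fittings. Fixed at one end of the row of pads, 73 mm from the centre of the end pad: beside pad_1 in some starts, beside pad_4 in others; the other end of the tray then has a plain white end stop 14 mm high. Origin at the centre of its underside, on the tray's top.
- beaker_mid (a point): Open clear glass beaker, 56 mm across and 70 mm tall, standing loose on the bench among the bottles; not to be disturbed. The point is its centre, half-way up. (Neighbours among bottles, beaker and a flat white timer 16 mm high stand at least 75 mm apart, centre to centre, on the robot's side of the tray.)

How it is judged:
At the end, for the whole second after the job is handed in: From the valve block outwards the bottles stand tallest to shortest, one per pad: centre within 12 mm of the pad's centre, underside within 6 mm of the pad's top, upright within 0.1 rad, at rest; the beaker is upright (0.3 rad) and within 30 mm of its start (((horizontal distance between valve_block and pad_1 below 0.15 m and horizontal distance between bottle_c_mid and pad_1 below 0.012 m and z of bottle_c_mid in the frame of pad_1 between 0.064 and 0.076 m and horizontal distance between bottle_a_mid and pad_2 below 0.012 m and z of bottle_a_mid in the frame of pad_2 between 0.051 and 0.063 m and horizontal distance between bottle_d_mid and pad_3 below 0.012 m and z of bottle_d_mid in the frame of pad_3 between 0.039 and 0.051 m and horizontal distance between bottle_b_mid and pad_4 below 0.012 m and z of bottle_b_mid in the frame of pad_4 between 0.028 and 0.04 m) or (not (horizontal distance between valve_block and pad_1 below 0.15 m) and horizontal distance between bottle_c_mid and pad_4 below 0.012 m and z of bottle_c_mid in the frame of pad_4 between 0.064 and 0.076 m and horizontal distance between bottle_a_mid and pad_3 below 0.012 m and z of bottle_a_mid in the frame of pad_3 between 0.051 and 0.063 m and horizontal distance between bottle_d_mid and pad_2 below 0.012 m and z of bottle_d_mid in the frame of pad_2 between 0.039 and 0.051 m and horizontal distance between bottle_b_mid and pad_1 below 0.012 m and z of bottle_b_mid in the frame of pad_1 between 0.028 and 0.04 m)) and angle between each of bottle_a_mid, bottle_b_mid, bottle_c_mid, bottle_d_mid's own z axis and vertical below 0.1 rad and linear speed of each of bottle_a, bottle_b, bottle_c, bottle_d below 0.02 m/s and distance of beaker_mid from where it was at the start of the episode below 0.03 m and angle between beaker_mid's own z axis and vertical below 0.3 rad); the robot touches nothing.
It fails at once if the beaker is pushed more than 30 mm from its place or tipped (distance of beaker_mid from where it was at the start of the episode above 0.03 m or angle between beaker_mid's own z axis and vertical above 0.3 rad).
It fails at once if a bottle is tipped over (more than about 35 degrees) (angle between any of bottle_a_mid, bottle_b_mid, bottle_c_mid, bottle_d_mid's own z axis and vertical above 0.6 rad).
It fails at once if a bottle is let go of in the air (its underside more than 15 mm above a pad's top and the fingers not holding it) ((height (world z) of bottle_a_mid above 0.078 m and contact force between the fingers and bottle_a below 0.01 N) or (height (world z) of bottle_b_mid above 0.055 m and contact force between the fingers and bottle_b below 0.01 N) or (height (world z) of bottle_c_mid above 0.091 m and contact force between the fingers and bottle_c below 0.01 N) or (height (world z) of bottle_d_mid above 0.066 m and contact force between the fingers and bottle_d below 0.01 N)).
It also fails if it takes over 112 s, if anything falls off the work surface, if the arm or the gripper's body presses on something with over 40 N, if the wrist force passes 120 N, or if a joint passes its speed limit or range.

## Working session

There is one attempt and no reset: what is moved stays moved. The work goes in short steps, Python scripts to look and compute and a tool call to move; the robot and the scene stay as the last step left them, time stands still between calls to the robot, and variables do not carry over. Pictures are saved under pics/ and viewed, and the job is handed in when it is done.

Besides the shell and the picture viewer there is one more tool, called after "Call:" by a JSON object that holds its "fn" and its "kwargs". apply_moves: Moves the arm, as the interface text tells. Its arguments: {"type":"object","properties":{"motion":{"type":"array","items":{"type":"array"}},"force":{"type":"number"}},"required":["motion"]}

```bash
mkdir -p pics; ls; python3 - <<'E'
from cell import *
import cv2,json
s=get_state();print(s)
for n in("top","side","wrist"):
    c=read_camera(n);cv2.imwrite(f"pics/{n}0.png",c["pixels"][:,:,::-1]);print(n,{k:v for k,v in c.items() if k!="pixels"})
E
```

```text
pics
{'clock': 0.0, 'qpos': array([ 1.50610222e+00,  3.59366616e-01,  1.10729859e-02, -3.25921336e-04,
       -1.22411279e+00, -2.88128397e-01]), 'joint_vel': array([-0.00121022,  0.00064746, -0.00164884, -0.00075703,  0.0021199 ,
       -0.00061974]), 'joint_efforts': array([ 2.96361559e-04, -5.82723570e+01,  2.93050611e+01,  6.99729413e+00,
        7.00452380e-03, -1.61287462e-04]), 'tcp_pos': array([0.23309196, 0.63296027, 0.22564632]), 'ee_rot': array([-5.71991081e-01,  8.20259430e-01, -5.33579595e-04, -6.21989001e-04]), 'force': array([-0.29991766,  0.88766355,  0.88001407]), 'wrist_torque': array([-0.02062583,  0.00287547,  0.03892783]), 'opening': 1.000762425299603}
top {'fx': 415.21637807836197, 'fy': 415.21637807836197, 'cx': 252.66370913084327, 'cy': 189.46446010050795, 'position': array([ 0.35598558, -0.00418701,  1.07645941]), 'attitude': array([-0.69878394,  0.71241484, -0.04506361,  0.0462101 ])}
side {'fx': 394.7275938660156, 'fy': 394.7275938660156, 'cx': 255.34859284461967, 'cy': 192.69082442846093, 'position': array([0.12135193, 0.50233538, 0.78255476]), 'attitude': array([-0.27932996,  0.89359834, -0.33545892,  0.10451838])}
wrist {'fx': 297.3186396354542, 'fy': 297.3186396354542, 'cx': 251.91760584249755, 'cy': 190.03578709673147, 'position': array([0.3048801 , 0.60695186, 0.38300749]), 'attitude': array([-0.56625461,  0.81205442,  0.11542806, -0.08123854])}
```

View pics/top0.png

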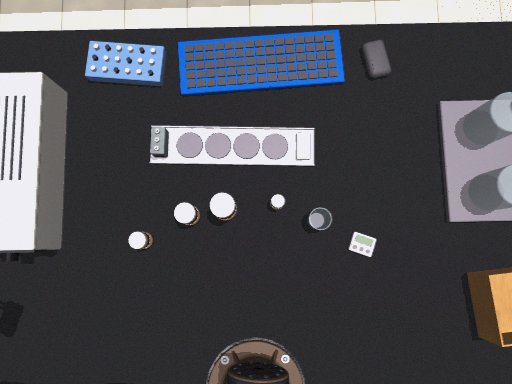

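View pics/side0.png

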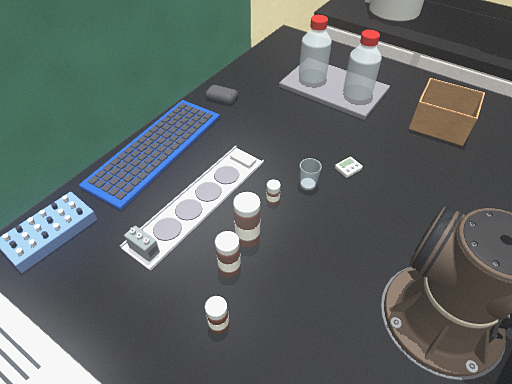

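View pics/wrist0.png

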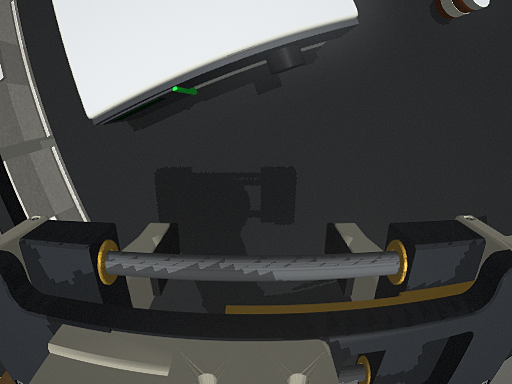

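```bash
cat > h.py <<'E'
from cell import *
import numpy as np,cv2
from scipy.spatial.transform import Rotation as R
def ray(c,u,v):
    d=np.array([(u-c["cx"])/c["fx"],(v-c["cy"])/c["fy"],1.0]);return R.from_quat(c["attitude"]).apply(d)
def at(c,u,v,z):
    d=ray(c,u,v);p=np.array(c["position"]);return p+d*(z-p[2])/d[2]
def proj(c,P):
    q=R.from_quat(c["attitude"]).inv().apply(np.atleast_2d(P)-c["position"])
    return np.c_[c["fx"]*q[:,0]/q[:,2]+c["cx"],c["fy"]*q[:,1]/q[:,2]+c["cy"]]
def circ(x,y,z,r,n=60):
    t=np.linspace(0,2*np.pi,n);return np.c_[x+r*np.cos(t),y+r*np.sin(t),0*t+z]
def crop(c,n,u0,v0,u1,v1,k,circs=()):
    im=cv2.resize(np.ascontiguousarray(c["pixels"][v0:v1,u0:u1,::-1]),None,fx=k,fy=k,interpolation=cv2.INTER_CUBIC)
    for a in circs:
        p=(proj(c,circ(*a))-[u0,v0]+.5)*k-.5
        cv2.polylines(im,[np.round(p*16).astype(int)],True,(0,255,0),1,cv2.LINE_AA,4)
    cv2.imwrite(f"pics/{n}.png",im)
E
python3 - <<'E'
from h import *
t=read_camera("top");s=read_camera("side")
g=dict(c=(223,206,.134),a=(186,213,.108),d=(139,240,.084),b=(278,202,.062),k=(320,219,.07))
for k,(u,v,z) in g.items(): print(k,at(t,u,v,z).round(4))
for k,(u,v,z) in dict(c=(247,201,.134),a=(228,240,.108),d=(216,305,.084),b=(273,184,.062),k=(310,167,.07)).items(): print(k,at(s,u,v,z).round(4))
pt=[]
for n,c,B,f in(("top",t,(170,125,296,166),0),("side",s,(140,155,250,250),0)):
    P=c["pixels"].astype(int);
    m=((abs(P[:,:,0]-P[:,:,1])<25)&(P.mean(2)>90)&(P.mean(2)<175)).astype(np.uint8)
    k=np.zeros_like(m);k[B[1]:B[3],B[0]:B[2]]=1
    m=cv2.morphologyEx(m*k,cv2.MORPH_OPEN,np.ones((3,3)))
    nn,l,st,ce=cv2.connectedComponentsWithStats(m)
    for i in range(1,nn):
        if st[i,4]>80: print(n,st[i],ce[i],at(c,*ce[i],.009).round(4))
crop(t,"t1",120,120,345,260,3.5);crop(s,"s1",120,140,360,345,3)
E
```

```text
c [0.4418 0.0644 0.134 ]
a [0.4294 0.1529 0.108 ]
d [0.3692 0.2684 0.084 ]
b [ 0.4555 -0.0654  0.062 ]
k [ 0.4115 -0.1654  0.07  ]
c [0.4449 0.0659 0.134 ]
a [0.4292 0.1557 0.108 ]
d [0.3695 0.2733 0.084 ]
b [ 0.4598 -0.0637  0.062 ]
k [ 0.4106 -0.1601  0.07  ]
top [176 133  27  25 500] [189.024 144.876] [0.6162 0.1613 0.009 ]
top [205 134  25  22 324] [215.71296296 142.73765432] [0.6205 0.0911 0.009 ]
side [140 155  26  23 143] [152.15384615 165.93006993] [0.7962 0.0283 0.009 ]
side [179 170  23  17 119] [190.         178.39495798] [0.6791 0.0046 0.009 ]
side [ 173  178   77   72 1811] [216.10988404 223.08724462] [0.5283 0.0819 0.009 ]
side [154 188  26  24 160] [166.9125  198.11875] [0.682  0.0913 0.009 ]
```

View pics/t1.png

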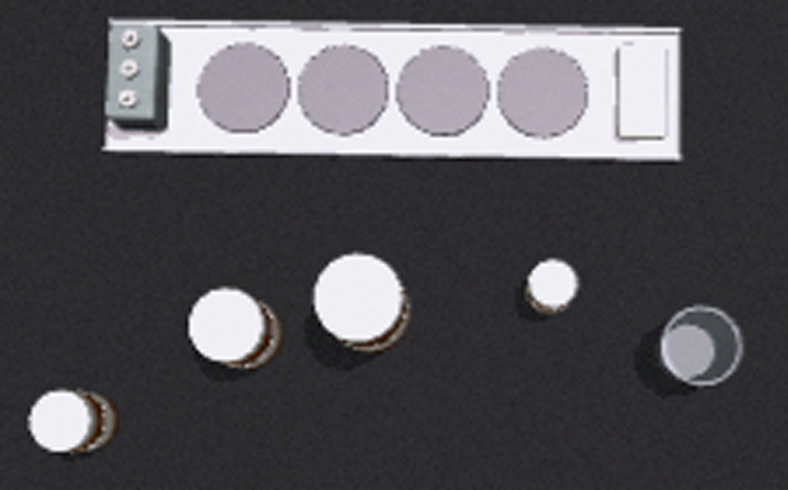

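View pics/s1.png

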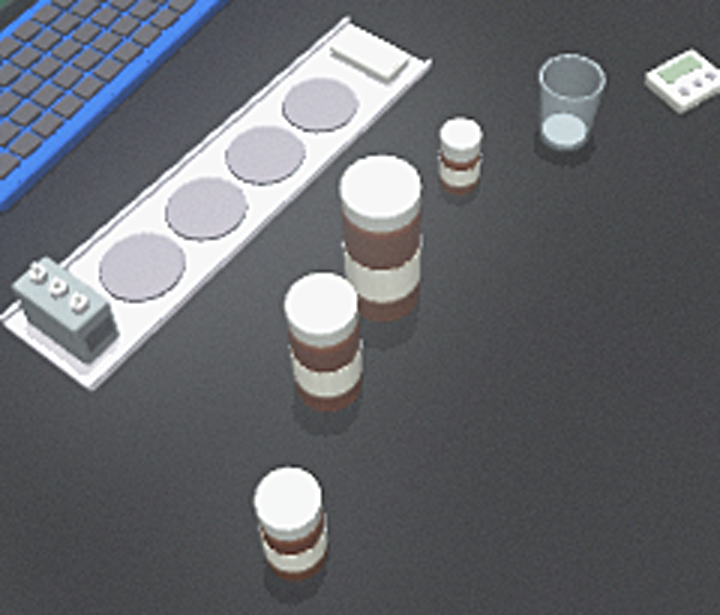

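```bash
python3 - <<'E'
from h import *
from scipy.optimize import least_squares
t=read_camera("top");s=read_camera("side")
T=lambda u,v:((u+.5)/3.5-.5+120,(v+.5)/3.5-.5+120)
S=lambda u,v:((u+.5)/3-.5+120,(v+.5)/3-.5+140)
D=dict(p1=((244,88),(142,267),.009,.034),p2=((343,89.5),(206,209),.009,.034),p3=((443,91),(265,155),.009,.034),p4=((542.5,93),(320,104),.009,.034),
c=((359,298),(381,187),.134,.029),a=((227,325.5),(322,302),.108,.025),d=((61,421),(288,500),.084,.021),b=((552.5,284.5),(461,134),.062,.017),k=((701,345),(571,77),.07,.028))
ct=[];cs=[]
for k,(p,q,z,r) in D.items():
    A=at(t,*T(*p),z);B=at(s,*S(*q),z);M=(A+B)/2
    ct.append((*A,r));cs.append((*B,r));print(k,A[:2].round(4),B[:2].round(4),((A-B)[:2]*1000).round(1))
crop(t,"t2",120,120,345,260,3.5,ct);crop(s,"s2",120,140,360,345,3,cs)
E
```

```text
p1 [0.6164 0.1604] [0.6152 0.1624] [ 1.2 -2. ]
p2 [0.6138 0.086 ] [0.6124 0.0879] [ 1.4 -1.9]
p3 [0.6111 0.0109] [0.61  0.013] [ 1.2 -2.1]
p4 [ 0.6081 -0.0637] [ 0.608 -0.063] [ 0.1 -0.7]
c [0.4446 0.0662] [0.4438 0.0686] [ 0.8 -2.4]
a [0.4303 0.1564] [0.4304 0.1575] [-0.1 -1.1]
d [0.3694 0.2729] [0.3684 0.2758] [ 1.1 -2.8]
b [ 0.4582 -0.0642] [ 0.4585 -0.0633] [-0.3 -0.9]
k [ 0.4134 -0.1653] [ 0.4136 -0.1654] [-0.2  0. ]
```

View pics/t2.png

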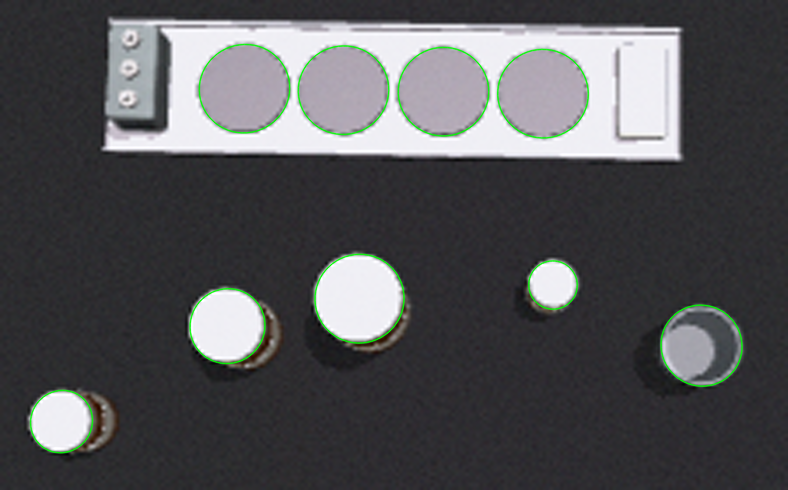

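View pics/s2.png

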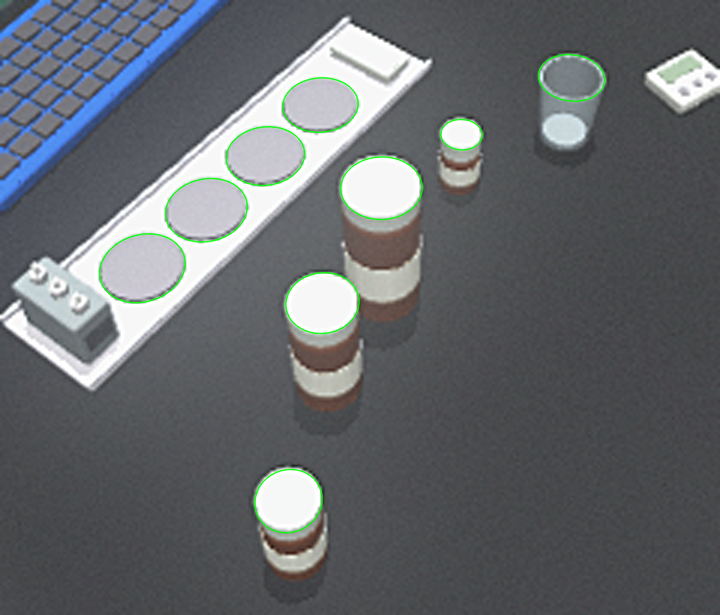

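Call:
{"fn": "apply_moves", "kwargs": {"motion": [[87,[0,0,0],10],[87,[0,0,0],10],[87,[0,0,0],10],[87,[0,0,0],10],[87,[0,0,0],10],[87,[0,0,0],10],[87,[0,0,0],9.7],[87,[0,0,0],0]], "force": 20}}

```text
clock: 1.35
tcp_pos: [0.2332, 0.6334, 0.2265]
ee_rot: [-0.001, 1.0, -0.0, -0.0]
force: [-0.3, -0.2, -1.2]
opening: 0.995
```

Call:
{"fn": "apply_moves", "kwargs": {"motion": [[87,[-5,-40,0],0],[87,[-15,-40,0],0],[87,[-15,-40,0],0],[87,[-17,-40,0],0],[87,[-17,-40,0],0],[87,[-17,-40,10],0],[87,[-17,-40,20],0],[87,[-17,-40,30],0],[87,[-16,-39.5,30],0],[87,[0,0,0],0],[87,[0,0,0],0]]}}

```text
clock: 2.72
tcp_pos: [0.3703, 0.2746, 0.1371]
ee_rot: [-0.002, 1.0, 0.0, 0.0]
force: [0.0, 0.9, 0.3]
opening: 0.989
```

```bash
python3 - <<'E'
from h import *
c=read_camera("wrist");cv2.imwrite("pics/w1.png",c["pixels"][:,:,::-1]);print(get_state()["tcp_pos"])
s=read_camera("side");cv2.imwrite("pics/s3.png",s["pixels"][:,:,::-1])
E
```

```text
[0.37025776 0.27518589 0.13737865]
```

View pics/w1.png

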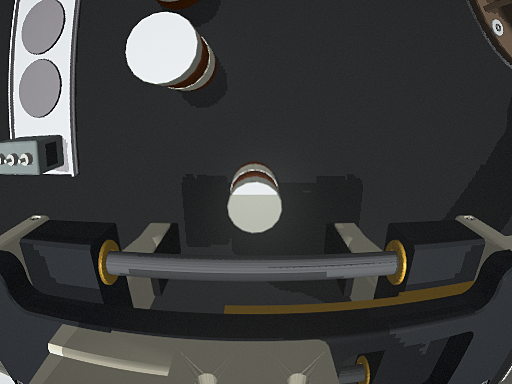

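View pics/s3.png

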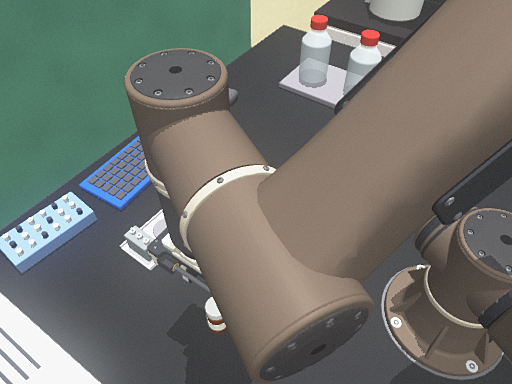

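```bash
cat >> h.py <<'E'
def wat(c,u,v,z):
    a=np.array([(u-c["cx"])/c["fx"],(v-c["cy"])/c["fy"]]);r=np.hypot(*a)
    d=R.from_quat(c["attitude"]).apply(np.r_[a/r*np.sin(r),np.cos(r)]);p=np.array(c["position"]);return p+d*(z-p[2])/d[2]
E
python3 - <<'E'
from h import *
c=read_camera("wrist");
for u,v,z in((254.5,207,.084),(164,48,.108),(254.5,180,.084),(254.5,233,.084)):print(wat(c,u,v,z).round(4))
E
```

```text
[0.3691 0.2744 0.084 ]
[0.4271 0.1606 0.108 ]
[0.3692 0.2535 0.084 ]
[0.3689 0.2959 0.084 ]
```

Call:
{"fn": "apply_moves", "kwargs": {"motion": [[87,[1,0,30],0],[87,[0,0,30],0],[87,[0,0,25],0],[87,[0,0,14],0],[87,[0,0,5],0],[87,[0,0,0],0],[20,[0,0,0],0],[20,[0,0,0],0],[20,[0,0,0],0],[20,[0,0,0],0],[20,[0,0,0],0],[20,[0,0,0],0]], "force": 20}}

```text
clock: 4.38
tcp_pos: [0.3688, 0.2741, 0.0326]
ee_rot: [-0.001, 1.0, -0.0, 0.0]
force: [-0.8, 0.4, 1.8]
opening: 0.478
```

Call:
{"fn": "apply_moves", "kwargs": {"motion": [[20,[0,0,-5],0],[20,[0,0,-15],0],[20,[0,0,-25],0],[20,[0,0,-30],0],[20,[0,0,-30],0],[20,[0,0,-30],0],[20,[0,0,-20],0],[20,[-5,-6,-5],0],[20,[-15,-16,0],0],[20,[-25,-27,0],0],[20,[-30,-32,0],0],[20,[-30,-32,0],0]]}}

```text
clock: 5.88
tcp_pos: [0.4743, 0.1596, 0.1916]
ee_rot: [-0.001, 1.0, -0.0, -0.001]
force: [0.5, 0.5, -0.7]
opening: 0.479
```

Call:
{"fn": "apply_moves", "kwargs": {"motion": [[20,[-30,-32,0],0],[20,[-30,-32,0],0],[20,[-30,-32,0],0],[20,[-25,-28,0],0],[20,[-15,-17,0],0],[20,[-6.5,-8,0],0],[20,[0,0,0],0],[20,[0,0,0],0]]}}

```text
clock: 6.88
tcp_pos: [0.6101, 0.0129, 0.1923]
ee_rot: [-0.001, 1.0, 0.0, -0.0]
force: [0.4, 1.0, -1.5]
opening: 0.479
```

Call:
{"fn": "apply_moves", "kwargs": {"motion": [[20,[0,0,15],0],[20,[0,0,30],0],[20,[0,0,30],0],[20,[0,0,30],0],[20,[0,0,20],0],[20,[0,0,12],0],[20,[0,0,5],0],[20,[0,0,3],0],[20,[0,0,2],0],[20,[0,0,1.5],0],[20,[0,0,1],0],[20,[0,0,0],0]]}}

```text
clock: 8.38
tcp_pos: [0.6107, 0.0125, 0.0432]
ee_rot: [-0.001, 1.0, 0.0, 0.0]
force: [-0.3, 0.5, -1.9]
opening: 0.479
```

Call:
{"fn": "apply_moves", "kwargs": {"motion": [[20,[0,0,1],0],[20,[0,0,0.8],0],[20,[0,0,0],0],[44,[0,0,0],0],[50,[0,0,0],0],[60,[0,0,0],0],[87,[0,0,0],0],[87,[0,0,0],0],[87,[0,0,-5],0],[87,[0,0,-20],0],[87,[0,0,-30],0],[87,[0,0,-30],0]]}}

```text
clock: 9.88
tcp_pos: [0.6107, 0.0124, 0.1274]
ee_rot: [-0.001, 1.0, -0.0, 0.0]
force: [0.4, -0.2, 0.7]
opening: 0.997
```

Call:
{"fn": "apply_moves", "kwargs": {"motion": [[87,[10,-5,0],0],[87,[25,-12,0],0],[87,[30,-15,0],0],[87,[30,-15,0],0],[87,[27,-14,0],0],[87,[20,-10,0],0],[87,[10.5,-5.4,0],0],[87,[0,0,0],0],[87,[0,0,0],0]]}}

```text
clock: 11.0
tcp_pos: [0.4591, -0.0639, 0.1263]
ee_rot: [-0.001, 1.0, -0.0, 0.0]
force: [0.0, 0.4, 0.1]
opening: 0.991
```

```bash
python3 - <<'E'
from h import *
c=read_camera("wrist");cv2.imwrite("pics/w2.png",c["pixels"][:,:,::-1]);print(get_state()["tcp_pos"])
s=read_camera("side");cv2.imwrite("pics/s4.png",s["pixels"][:,:,::-1])
E
```

```text
[ 0.45905886 -0.06384455  0.12622737]
```

View pics/w2.png

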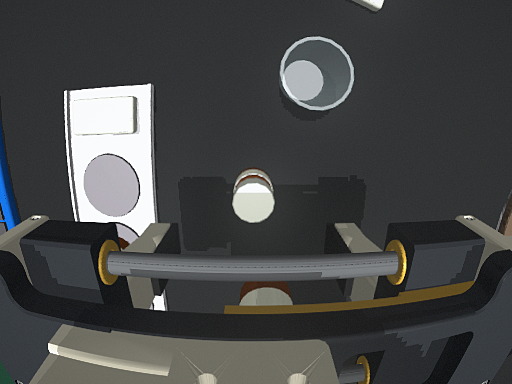

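View pics/s4.png

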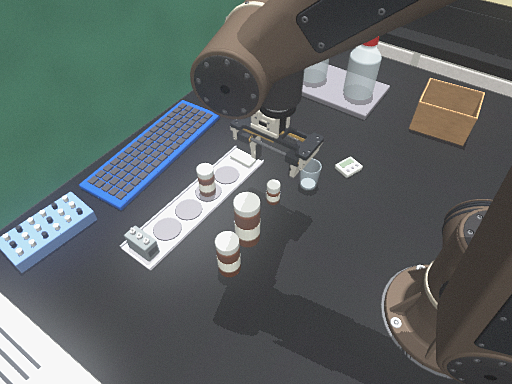

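```bash
python3 - <<'E'
from h import *
c=read_camera("wrist")
for u,v,z in((253.5,202,.062),(111.5,184,.009)):print(wat(c,u,v,z).round(4))
E
```

```text
[ 0.4585 -0.0653  0.062 ]
[ 0.605  -0.0658  0.009 ]
```

Call:
{"fn": "apply_moves", "kwargs": {"motion": [[87,[0.5,0,25],0],[87,[0,0,30],0],[87,[0,0,28],0],[87,[0,0,16],0],[87,[0,0,8],0],[87,[0,0,0],0],[10,[0,0,0],0],[10,[0,0,0],0],[10,[0,0,0],0],[10,[0,0,0],0],[10,[0,0,0],0],[10,[0,0,0],0]], "force": 15}}

```text
clock: 12.65
tcp_pos: [0.4578, -0.0642, 0.0193]
ee_rot: [-0.001, 1.0, -0.0, 0.0]
force: [-0.6, -0.7, 0.8]
opening: 0.382
```

Call:
{"fn": "apply_moves", "kwargs": {"motion": [[10,[0,0,-5],0],[10,[0,0,-20],0],[10,[0,0,-30],0],[10,[0,0,-30],0],[10,[-5,0,-10],0],[10,[-15,0,-5],0],[10,[-30,0,0],0],[10,[-35,0,0],0],[10,[-30,0,0],0],[10,[-20,0,0],0],[10,[-10,0,0],0],[10,[-4,0,0],0]]}}

```text
clock: 14.15
tcp_pos: [0.6068, -0.0641, 0.1181]
ee_rot: [-0.001, 1.0, -0.0, -0.001]
force: [-0.2, 0.5, -1.3]
opening: 0.384
```

Call:
{"fn": "apply_moves", "kwargs": {"motion": [[10,[0,0,0],0],[10,[0,0,10],0],[10,[0,0,20],0],[10,[0,0,25],0],[10,[0,0,18],0],[10,[0,0,8],0],[10,[0,0,4],0],[10,[0,0,2],0],[10,[0,0,1.5],0],[10,[0,0,1],0],[10,[0,0,0],0],[10,[0,0,0],0]]}}

```text
clock: 15.65
tcp_pos: [0.6069, -0.0639, 0.0299]
ee_rot: [-0.001, 1.0, 0.0, 0.0]
force: [0.1, 1.1, -0.6]
opening: 0.383
```

Call:
{"fn": "apply_moves", "kwargs": {"motion": [[10,[0,0,1],0],[10,[0,0,0.7],0],[10,[0,0,0],0],[36,[0,0,0],0],[45,[0,0,0],0],[60,[0,0,0],0],[87,[0,0,0],0],[87,[0,0,0],0],[87,[0,0,-10],0],[87,[0,0,-30],0],[87,[0,0,-50],0],[87,[0,0,-50],0]]}}

```text
clock: 17.15
tcp_pos: [0.6066, -0.064, 0.1702]
ee_rot: [-0.001, 1.0, -0.0, 0.0]
force: [1.0, 0.2, -0.4]
opening: 0.994
```

Call:
{"fn": "apply_moves", "kwargs": {"motion": [[87,[10,8,-20],0],[87,[25,20,-10],0],[87,[30,25,0],0],[87,[32,25,0],0],[87,[31,25,0],0],[87,[22,18,0],0],[87,[13,10,0],0],[87,[0,0,0],0],[87,[0,0,0],0]]}}

```text
clock: 18.27
tcp_pos: [0.444, 0.0667, 0.1981]
ee_rot: [-0.001, 1.0, -0.0, 0.0]
force: [-0.2, 0.6, 0.6]
opening: 0.992
```

```bash
python3 - <<'E'
from h import *
c=read_camera("wrist");cv2.imwrite("pics/w3.png",c["pixels"][:,:,::-1]);print(get_state()["tcp_pos"])
s=read_camera("side");cv2.imwrite("pics/s5.png",s["pixels"][:,:,::-1])
E
```

```text
[0.44401089 0.06656401 0.19799056]
```

View pics/w3.png

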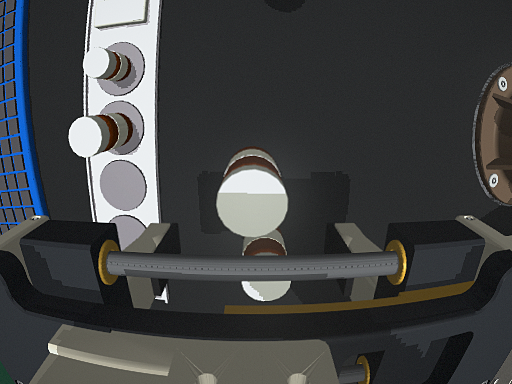

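View pics/s5.png

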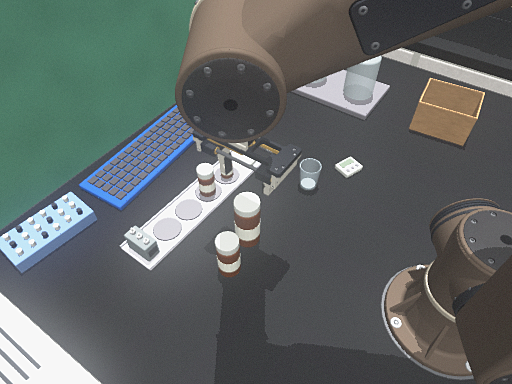

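```bash
python3 - <<'E'
from h import *
c=read_camera("wrist")
for u,v,z in((252,202,.134),(252.5,168,.134),(252,237,.134),(123,186,.009)):print(wat(c,u,v,z).round(4))
E
```

```text
[0.4448 0.065  0.134 ]
[0.4444 0.0378 0.134 ]
[0.4447 0.0953 0.134 ]
[0.6111 0.0864 0.009 ]
```

Call:
{"fn": "apply_moves", "kwargs": {"motion": [[87,[-0.5,0,15],0],[87,[0,0,30],0],[87,[0,0,30],0],[87,[0,0,22],0],[87,[0,0,14],0],[87,[0,0,6],0],[40,[0,0,0],0],[40,[0,0,0],0],[40,[0,0,0],0],[40,[0,0,0],0],[40,[0,0,0],0]], "force": 35}}

```text
clock: 19.8
tcp_pos: [0.4443, 0.067, 0.0815]
ee_rot: [-0.001, 1.0, 0.0, 0.0]
force: [-0.6, 0.4, 5.8]
opening: 0.655
```

Call:
{"fn": "apply_moves", "kwargs": {"motion": [[40,[0,0,-5],0],[40,[0,0,-15],0],[40,[0,0,-25],0],[40,[0,0,-25],0],[40,[0,0,-25],0],[40,[-5,0,-10],0],[40,[-15,8,-5],0],[40,[-25,14,0],0],[40,[-30,17,0],0],[40,[-30,17,0],0],[40,[-28,16,0],0],[40,[-20,12,0],0]]}}

```text
clock: 21.3
tcp_pos: [0.5978, 0.1515, 0.1893]
ee_rot: [-0.001, 1.0, -0.0, -0.001]
force: [0.7, -0.5, -3.2]
opening: 0.653
```

Call:
{"fn": "apply_moves", "kwargs": {"motion": [[40,[-12,7,0],0],[40,[-6,3,0],0],[40,[0,0,0],0],[40,[0,0,10],0],[40,[0,0,20],0],[40,[0,0,25],0],[40,[0,0,20],0],[40,[0,0,12],0],[40,[0,0,6],0],[40,[0,0,3],0],[40,[0,0,2],0],[40,[0,0,0],0]]}}

```text
clock: 22.8
tcp_pos: [0.6151, 0.1611, 0.0934]
ee_rot: [-0.001, 1.0, 0.0, 0.0]
force: [-1.7, 0.7, -4.0]
opening: 0.659
```

Call:
{"fn": "apply_moves", "kwargs": {"motion": [[40,[0,0,1],0],[40,[0,0,1],0],[40,[0,0,0.8],0],[40,[0,0,0],0],[60,[0,0,0],0],[68,[0,0,0],0],[87,[0,0,0],0],[87,[0,0,0],0],[87,[0,0,-10],0],[87,[0,0,-25],0],[87,[0,0,-35],0],[87,[0,0,-30],0]]}}

```text
clock: 24.3
tcp_pos: [0.6152, 0.1611, 0.1924]
ee_rot: [-0.001, 1.0, 0.0, 0.001]
force: [-0.4, 0.3, 0.2]
opening: 0.993
```

a is at (.430, .157): dx −185, dy −4.

Call:
{"fn": "apply_moves", "kwargs": {"motion": [[87,[10,0,0],0],[87,[25,-1,0],0],[87,[35,-1,0],0],[87,[35,-1,0],0],[87,[35,-1,0],0],[87,[25,0,0],0],[87,[14,0,10],0],[87,[6,0,15],0],[87,[0,0,0],0],[87,[0,0,0],0]]}}

```text
clock: 25.55
tcp_pos: [0.4303, 0.1569, 0.1657]
ee_rot: [-0.001, 1.0, 0.0, 0.0]
force: [0.1, -0.3, -0.2]
opening: 0.993
```

```bash
python3 - <<'E'
from h import *
c=read_camera("wrist");cv2.imwrite("pics/w4.png",c["pixels"][:,:,::-1]);print(get_state()["tcp_pos"])
E
```

```text
[0.43039655 0.1569718  0.16575244]
```

View pics/w4.png

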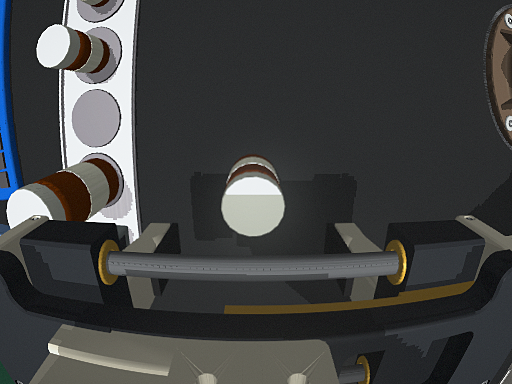

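Call:
{"fn": "apply_moves", "kwargs": {"motion": [[87,[0,0,15],0],[87,[0,0,30],0],[87,[0,0,28],0],[87,[0,0,20],0],[87,[0,0,13],0],[87,[0,0,6],0],[30,[0,0,0],0],[30,[0,0,0],0],[30,[0,0,0],0],[30,[0,0,0],0],[30,[0,0,0],0]], "force": 28}}

```text
clock: 26.98
tcp_pos: [0.4301, 0.1569, 0.0535]
ee_rot: [-0.001, 1.0, 0.0, 0.0]
force: [-1.3, -0.2, 2.1]
opening: 0.566
```

Call:
{"fn": "apply_moves", "kwargs": {"motion": [[30,[0,0,-5],0],[30,[0,0,-15],0],[30,[0,0,-25],0],[30,[0,-8,-30],0],[30,[-5,-15,-30],0],[30,[-10,-17,-30],0],[30,[-20,-15,-20],0],[30,[-28,-10,-10],0],[30,[-30,-5,0],0],[30,[-30,0,0],0],[30,[-28,0,0],0],[30,[-18,0,0],0]]}}

```text
clock: 28.48
tcp_pos: [0.5997, 0.0868, 0.2176]
ee_rot: [-0.0, 1.0, -0.0, -0.001]
force: [-0.4, 0.4, -2.0]
opening: 0.567
```

Call:
{"fn": "apply_moves", "kwargs": {"motion": [[30,[-9,0,0],0],[30,[-4.5,0,0],0],[30,[0,0,0],0],[30,[0,0,0],0]]}}

```text
clock: 28.98
tcp_pos: [0.6121, 0.0871, 0.2185]
ee_rot: [-0.001, 1.0, 0.0, 0.0]
force: [-0.1, -0.0, -2.4]
opening: 0.566
```

```bash
python3 - <<'E'
from h import *
c=read_camera("wrist");cv2.imwrite("pics/w5.png",c["pixels"][:,:,::-1]);print(get_state()["tcp_pos"])
s=read_camera("side");cv2.imwrite("pics/s6.png",s["pixels"][:,:,::-1])
E
```

```text
[0.61210436 0.08715731 0.21856942]
```

View pics/w5.png

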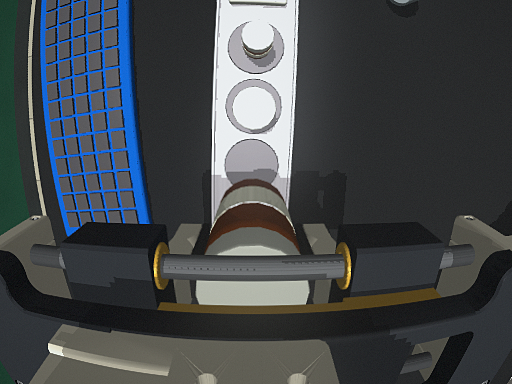

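View pics/s6.png

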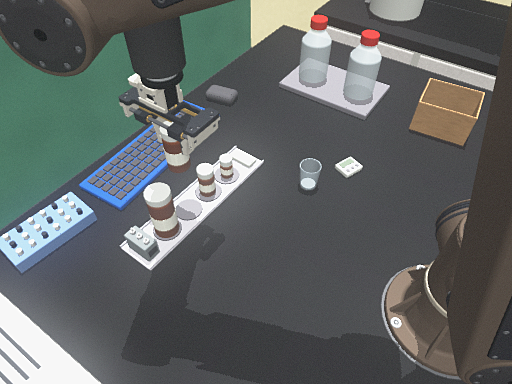

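Call:
{"fn": "apply_moves", "kwargs": {"motion": [[30,[0,-2,10],0],[30,[0,0,20],0],[30,[0,0,25],0],[30,[0,0,25],0],[30,[0,0,20],0],[30,[0,0,12],0],[30,[0,0,6],0],[30,[0,0,6],0],[30,[0,0,4],0],[30,[0,0,0],0]]}}

```text
clock: 30.32
tcp_pos: [0.6126, 0.0851, 0.0903]
ee_rot: [-0.001, 1.0, 0.0, 0.0]
force: [0.5, 0.4, -1.6]
opening: 0.566
```

Call:
{"fn": "apply_moves", "kwargs": {"motion": [[30,[0,0,6],0],[30,[0,0,6],0],[30,[0,0,5],0],[30,[0,0,4],0],[30,[0,0,3],0],[30,[0,0,2],0],[30,[0,0,0],0]]}}

```text
clock: 31.2
tcp_pos: [0.6125, 0.0851, 0.0642]
ee_rot: [-0.001, 1.0, -0.0, -0.0]
force: [-0.2, -0.3, -2.0]
opening: 0.571
```

```bash
python3 - <<'E'
from h import *
print(get_state()["tcp_pos"],get_state()["force"])
s=read_camera("side");crop(s,"s7",80,100,320,290,3)
E
```

```text
[0.61254346 0.08507811 0.06416372] [-0.19803141 -0.27619218 -2.02839962]
```

View pics/s7.png

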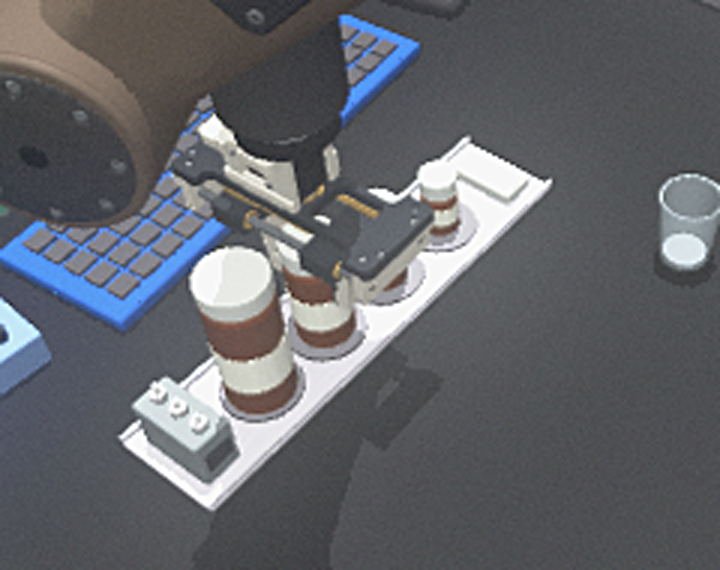

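No contact with c. Finish lowering and release.

Call:
{"fn": "apply_moves", "kwargs": {"motion": [[30,[0,0,1],0],[30,[0,0,0.8],0],[30,[0,0,0],0],[52,[0,0,0],0],[60,[0,0,0],0],[87,[0,0,0],0],[87,[0,0,0],0],[87,[0,0,0],0],[87,[0,0,-10],0],[87,[0,0,-25],0],[87,[0,0,-35],0],[87,[0,0,-40],0]]}}

```text
clock: 32.75
tcp_pos: [0.6123, 0.0849, 0.1739]
ee_rot: [-0.001, 1.0, -0.0, -0.0]
force: [1.3, -0.5, -0.2]
opening: 0.99
```

Call:
{"fn": "apply_moves", "kwargs": {"motion": [[87,[0,0,-30],0],[87,[15,15,0],0],[87,[35,30,0],0],[87,[40,30,0],0],[87,[40,30,0],0],[87,[30,30,0],0],[87,[20,30,0],0],[87,[10,30,0],0],[87,[0,20,0],0],[87,[0,0,0],0],[87,[0,0,0],0]]}}

```text
clock: 34.12
tcp_pos: [0.4222, 0.2992, 0.2021]
ee_rot: [-0.001, 1.0, -0.0, -0.0]
force: [0.1, -0.3, 0.0]
opening: 0.993
```

```bash
python3 - <<'E'
from h import *
print(get_state()["tcp_pos"],get_state()["clock"])
t=read_camera("top");s=read_camera("side")
P=[(.6158,.1614),(.6131,.087),(.6106,.012),(.608,-.0634)]
B=[(.134,.029),(.108,.025),(.084,.021),(.062,.017)]
g=[(x,y,.009+h,r) for (x,y),(h,r) in zip(P,B)]+[(.4135,-.1653,.07,.028)]
crop(t,"t9",120,100,345,260,3.5,g);crop(s,"s9",80,100,340,300,3,g)
E
```

```text
[0.42221758 0.29919993 0.20209941] 34.125
```

View pics/t9.png

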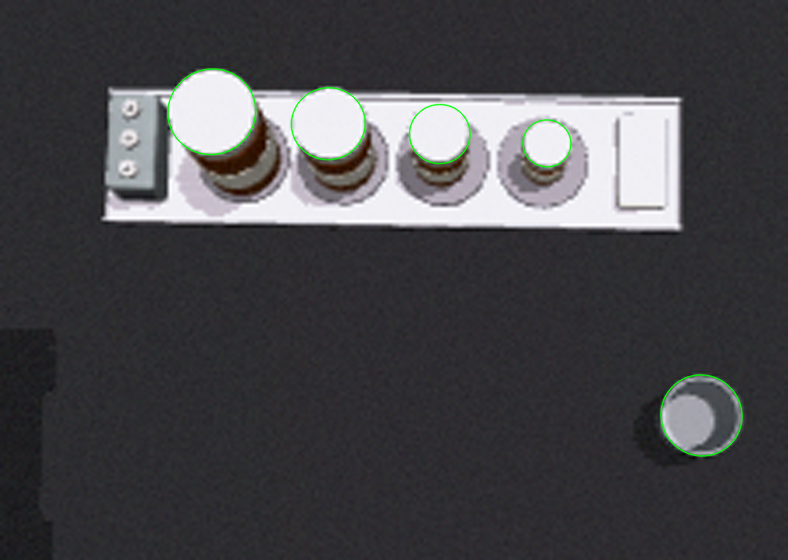

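View pics/s9.png

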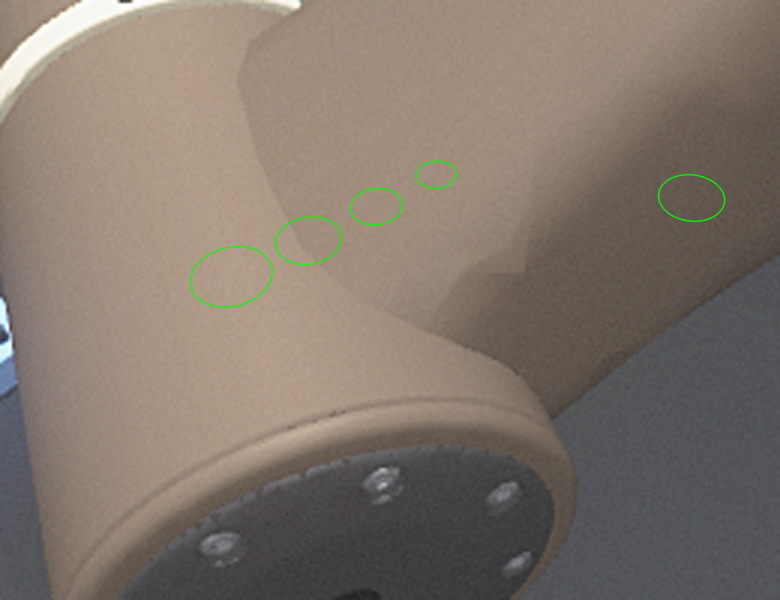

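The top view shows all four caps at the expected cap circles over the pad centres, and the beaker still on its start circle. The arm blocks the side camera. I'm handing in.

```bash
python3 -c "
from cell import *
print(sign_off())"
```

```text
the job is handed in; nothing more can be done
None
```

The four bottles stand on the tray tallest to shortest, starting at the valve block (c, a, d, b), and the job was handed in at about 34 s. Each was gripped with the jaws across the row, lowered to within about a millimetre of its pad's height, and then released.

- **Final top view:** all four cap tops match the circles expected for upright bottles centred on their pads. The beaker is on its start circle.
- **Bottle a:** I set it about 2 mm off its pad centre on purpose, to keep the gripper body clear of bottle c.
- **Measurements:** before the moves, the top and side cameras agreed to within about 3 mm, and the wrist camera agreed with them to within about 4 mm at worst.
- **Not confirmed:** the arm blocked the last side picture, so the final check rests on the top view alone. Earlier side and wrist views showed c, d and b standing upright on their pads, but they did not show bottle a after it was released.

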